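# Set a telescopic stand leg to its mark and close the cam lever while holding it

## Task

Set the spring-loaded telescopic leg lying in the two saddles to length: draw its steel cross foot out until the line along the foot is level with the pointer standing on the rule, and while you keep it there, swing the long cam lever fully closed, so that it lies along the leg. Finish still holding the foot at the mark with the fingers, because the spring would pull the leg back in, and leave the other things on the desk where they are.

Things in the scene. Friction and masses are not known exactly. Their poses are not given: they have to be found in the camera images.
- unit: Fixed leg unit: white tube 270 long, 60 wide, 40 high (axis 50 above desk) in black saddles, grey collar 66 wide, top 72, at its mouth. Origin on the desk under the mouth's middle; +x: the way the leg draws out; +y: side of the lever and of the foot's long end; z up. Tube and collar lie at x < 0; a flat steel rule, 3 thick, 30 wide, lies on the desk along x at y = -85.
- foot_grip (a point): Grip point on the cross foot, a steel bar across the leg's end: 16 wide (along unit x), 22 high, centre 50 and top 61 above desk, free beneath, from unit y -45 to +135, dark line along its top's middle. Point: on the bar's centre line, half-way up, at unit y +115, just outboard of the open lever. Moves with the leg; unit's axes. With the leg fully in the bar is at unit x 50.
- mark (a point): Tip of the dark fin (3 thick) of a fixed aluminium pointer, 55 high, standing on the rule. The tip is at unit y -55, 53 above the desk, and points along +y at the foot. Axes as the unit's. The foot is at the mark when foot_grip has the same unit x as this point; the mark is 35 to 68 mm beyond the fully-in position.
- leg (a joint): How far the leg is drawn out (m): 0 fully in, where it starts, 0.10 at its stop. A spring always pulls it back in, with 4 N at 0 and 6 N at 0.10, so it does not stay out unless held, even with the lever closed.
- lever (a joint): Lever angle (rad): 0 closed (along unit +x, at its stop, outer face at unit y +26), growing as it swings out to +y; starts at 0.28 to 0.38. Light friction (about 1 N at the tip); stays where left. Fingers reaching down on both sides of the foot, outboard of the lever, and sliding along the foot towards the leg sweep it closed while the foot stays held.
- lever_tip (a point): End of the cam lever, on its centre line, 73 above desk. The lever is a dark flat bar 190 long, 8 thick, 12 high, level, underside 67 and top 79 above desk, so it passes 6 above the foot. Its upright pivot is at unit x -10, y +22.
- tape_center (a point): Centre of a loose grey tape measure, 62 x 34 x 60 high, near the tube on the lever's side. Leave alone.
- jar_center (a point): Centre of a loose clear jar, 52 across and 60 high, beyond the foot. Leave alone.
- cleaner_center (a point): Centre of a loose white bottle with a cap, 74 across and 220 high. Leave alone.
- can_center (a point): Centre of a loose steel can, 68 across and 110 high, on the pointer's side of the tube. Leave alone.
- driver_grip (a point): Handle of a loose screwdriver lying on the desk. Leave alone.
- runner_center (a point): Centre of a loose steel drawer runner lying on the desk, 250 x 36 x 12. Leave alone.

How it is judged (in metres and radians):
On the way:
1. the foot is held at the mark while the lever is still open (x of foot_grip in the frame of mark between -0.005 and 0.005 m and contact force between the fingers and leg above 1.5 N and value of joint lever above 0.2 rad), for 0.2 s.
At the end, for the whole second after the job is handed in: The foot's centre line is within 5 mm of the pointer along the leg, the lever is within 0.06 rad of closed, and the fingers are holding the foot (over 1.5 N on it) (x of foot_grip in the frame of mark between -0.005 and 0.005 m and contact force between the fingers and leg above 1.5 N and value of joint lever below 0.06 rad); the arm keeps its last pose, push and grip.
It fails at once if the lever is closed past half-way while the foot is more than 9 mm off the mark (value of joint lever below 0.14 rad and (x of foot_grip in the frame of mark below -0.009 m or x of foot_grip in the frame of mark above 0.009 m)).
It fails at once if one of the other things on the desk is pushed more than 30 mm (distance of any of tape_center, jar_center, cleaner_center, can_center, driver_grip, runner_center from where it was at the start of the episode above 0.03 m).
It also fails if it takes over 43 s, if anything falls off the work surface, if the arm or the gripper's body presses on something with over 40 N, if the wrist force passes 120 N, or if a joint passes its speed limit or range.

## Robot

A 6-joint arm with a two-finger parallel gripper is mounted at the origin on the work surface. World frame = base frame: x ahead of the robot, y to its left, z up, the work surface at z = 0. Lengths are in m, angles in degrees, forces in N, time in s.
With the tool pointing down it reaches from about 0.25 to 0.725 m from the base axis. Payload 4 kg.
Tool frame: the origin (TCP) lies on the centre line of the jaws, within the pads' length; the fingertips stand bot.tips_ahead ahead of it and the grasp point (between the pads) lies 11 mm behind it (bot.tips_ahead is the distance from the TCP to the fingertips, in m); z points along the fingers, y is the line along which they close (so a half turn about z gives the same grasp; the last joint's range is limited). The gripper opens to 85 mm and grips with 20 to 120 N. Pads are 22 mm wide; open, the fingers measure 114 mm over their backs; the gripper's body (76 mm by 85 mm) begins 54 mm behind the grasp point. The pads swing forward as they close: fully open they stand 13 mm farther back than shut.
Start: joints at [0, 13.785, 0.286, 76.501, 0, 90], TCP at [0.5, -0, 0.239] pointing down, gripper open.
Joint ranges: [-155.79, 155.79], [-60.16, 107.12], [-62.33, 73.08], [-114, 123.19], [-81.49, 82.49], [-180, 180]. Speed limits (degrees/s): [159.86, 159.86, 180, 180, 180, 180].

## Interface

Orientations are given as a 3x3 rotation matrix whose columns are the frame's x, y, z axes.
In Python, from rig import bot gives the robot as it stands.
- The arm moves only by the tool arm_command, never from a script. Its argument "deltas" is a list of rows, each an object with "claw": the closure in counts, from 0 (fully open) to 255 (shut); "travel": the shift along the tool's x, y, z in cm, a list of three; "turn": the turn about the tool's z in degrees. A call has 1 to 20 rows; each row is the pose to reach, as a shift and turn from the pose commanded when the call began, along the tool's axes at that moment; what a row does not reach only later rows make up. A row lasts 1/8 s, in which the tool goes at most 62.5 mm and 10.7 degrees, less where a joint would pass 70% of its speed; a pose out of reach is approached as far as the arm can. A call with a gripper value outside its range is refused whole. The fingers move at their own pace and stop on an object; the grip force is fixed at half the most. Time passes only in rows, so rows that repeat a pose let the fingers close. It gives the time, the measured TCP pose, the force, the opening and the grip force at its end, in the units of the state.
- bot.state(): the state, without advancing time (a new reading comes with each control period).
- bot.get_image(name): name is "scene" or "side" or "wrist"; returns a dict with "pixels" (420x560x3 uint8, red, green, blue), "intrinsics" (3x3 intrinsics, pixels), "xyz" and "attitude" of the camera in the world; the wrist camera has in their place "tool_from_camera" (4x4, takes a point from camera to tool coordinates, whose origin is the TCP and whose axes are the flange's). Camera axes: x right, y down, z forward; pixel columns grow to the right and rows downward; lengths in m; the calibration is good to about 2 mm. A picture is of the moment at which its call begins: read the wrist's pose just before it. There is no depth.
- bot.finish_job(): hands the job in; it is judged then, once.
The state is a dict: "time_s": time; "joints": joint angles; "dq": joint speeds; "tau": joint torques, N m; "ee_pos": TCP position; "eef_rot": TCP orientation; "contact_force": force on the tool from outside, world axes, zero at the start; "moment": the same for the moment, N m; "width": opening from 0.0 (shut) to 1.0 (fully open); "finger_force": force on a finger pad.
Only numpy, scipy, OpenCV 4.12 (cv2) and the standard library are available. Lean on these libraries where they do the work, as an engineer would, in place of code of your own. Each camera call takes 0.05 s, during which the arm holds its last target. There are 200 camera calls.

## Working session

There is one attempt and no reset: what is moved stays moved. The work goes in short steps, Python scripts to look and compute and a tool call to move; the robot and the scene stay as the last step left them, time stands still between calls to the robot, and variables do not carry over. Pictures are saved under pics/ and viewed, at most 11 in all, crops included, and the job is handed in when it is done.

Besides the shell and the picture viewer there is one more tool, called by a JSON object that holds its "api" and its "payload", one argument or row to a line. arm_command: Moves the arm, as the interface text tells. Its arguments: {"type":"object","properties":{"deltas":{"type":"array","items":{"type":"object","properties":{"claw":{"type":"number"},"travel":{"type":"array","items":{"type":"number"}},"turn":{"type":"number"}}}}},"required":["deltas"]}

```bash
mkdir -p pics; cat > h.py <<'E'
import numpy as np,cv2,json
from rig import bot
def snap(n,f):
    s=bot.state(); im=bot.get_image(n); cv2.imwrite(f'pics/{f}.png',im['pixels'][:,:,::-1])
    K=np.array(im['intrinsics'])
    if n=='wrist':
        T=np.eye(4);T[:3,:3]=s['eef_rot'];T[:3,3]=s['ee_pos'];M=T@np.array(im['tool_from_camera'])
    else:
        M=np.eye(4);M[:3,:3]=im['attitude'];M[:3,3]=im['xyz']
    np.savez(f'pics/{f}.npz',K=K,M=M)
def ray(f,u,v,z):
    d=np.load(f'pics/{f}.npz');r=d['M'][:3,:3]@np.linalg.solve(d['K'],[u,v,1]);c=d['M'][:3,3]
    return c+r*(z-c[2])/r[2]
def proj(f,p):
    d=np.load(f'pics/{f}.npz');q=d['K']@(d['M'][:3,:3].T@(np.array(p)-d['M'][:3,3]));return q[:2]/q[2]
E
python3 - <<'E'
from h import *
for n in('scene','side','wrist'):snap(n,n+'0'); print(n,np.load(f'pics/{n}0.npz')['M'].round(3).tolist())
print({k:np.round(v,3).tolist() for k,v in bot.state().items()},bot.tips_ahead)
E
```

```text
scene [[0.557, 0.568, -0.606, 1.113], [0.831, -0.373, 0.414, -0.399], [0.009, -0.734, -0.679, 0.755], [0.0, 0.0, 0.0, 1.0]]
side [[-0.867, -0.244, 0.434, 0.038], [-0.498, 0.439, -0.748, 0.849], [-0.008, -0.865, -0.502, 0.684], [0.0, 0.0, 0.0, 1.0]]
wrist [[1.0, 0.001, -0.002, 0.499], [0.0, -0.96, -0.278, 0.071], [-0.002, 0.278, -0.96, 0.374], [0.0, 0.0, 0.0, 1.0]]
{'time_s': 0.15, 'joints': [-0.001, 13.822, 0.232, 76.5, -0.001, 89.999], 'dq': [0.093, -0.115, 0.202, -0.118, 0.038, 0.039], 'tau': [-0.002, -37.263, 25.264, 0.012, -0.0, 0.0], 'ee_pos': [0.5, -0.0, 0.239], 'eef_rot': [[-0.0, 1.0, -0.002], [1.0, 0.0, -0.0], [-0.0, -0.002, -1.0]], 'contact_force': [-0.516, -0.071, -0.012], 'moment': [-0.022, 0.088, -0.04], 'finger_force': 0.0, 'width': 1.0} 0.008
```

View pics/scene0.png

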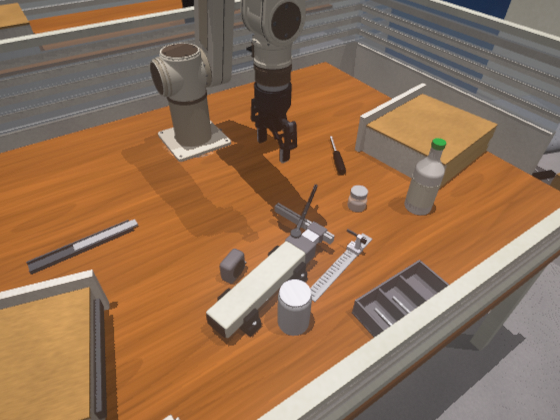

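View pics/wrist0.png

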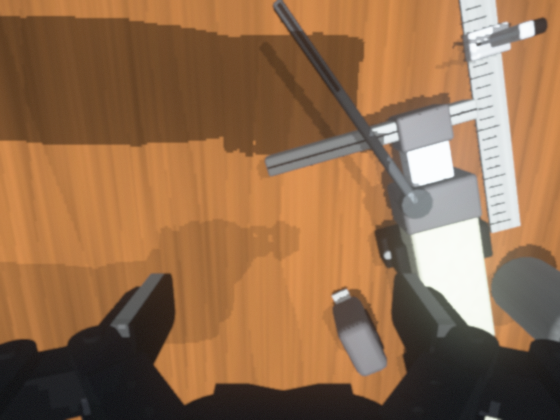

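The wrist view shows the foot (268,166)–(478,108), the lever from its pivot (417,202) to its tip (280,5), and the pointer near (490,42). I'll enlarge that part.

```bash
python3 - <<'E'
import cv2
i=cv2.imread('pics/wrist0.png')[0:220,260:560];cv2.imwrite('pics/w0c.png',cv2.resize(i,(800,587),interpolation=cv2.INTER_CUBIC))
E
```

```text
(no output)
```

View pics/w0c.png

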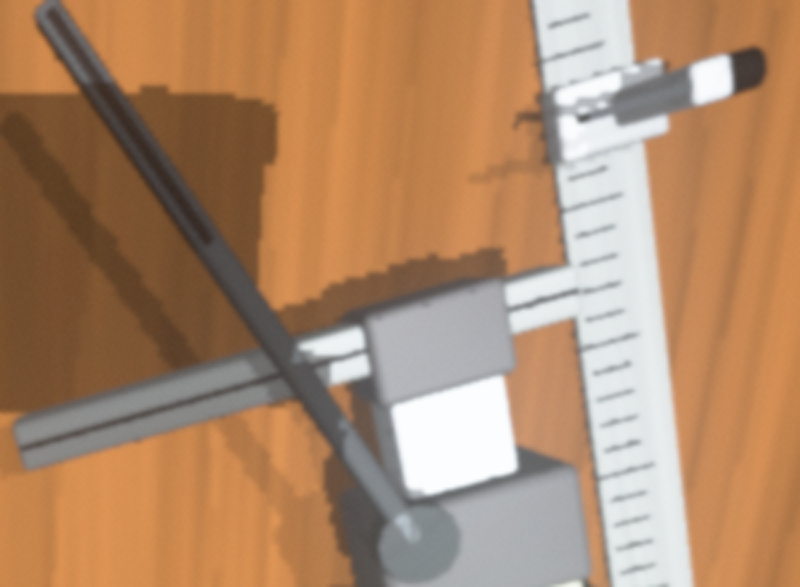

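```bash
python3 - <<'E'
from h import *
f='wrist0'; w=lambda x,y,z:ray(f,260+x/2.6667,y/2.6667,z)
a=w(20,449,.061);b=w(578,290,.061);print(a,b,np.linalg.norm(a-b))
uy=(a-b)/np.linalg.norm(a-b);ux=np.array([uy[1],-uy[0],0]);print('ux',ux,np.degrees(np.arctan2(ux[1],ux[0])))
o=b+.045*uy-.05*ux;o[2]=0
o2=a-.135*uy-.05*ux;print('O',o,o2)
U=lambda x,y,z=0:o+ux*x+uy*y+[0,0,z]
p=w(415,540,.079);t=w(50,12,.079);print('piv',U(-.01,.022)[:2],p,'tip',t)
d=t-p;print('lever',np.arctan2(d@uy,d@ux),np.linalg.norm(d))
print('fin shadow/dark cand');
for q in((583,118),(517,120),(610,105)):
  r=w(*q,.053)-o;print(q,r@ux,r@uy)
im=cv2.imread('pics/scene0.png')
for x in (.085,.118):
  print(x,proj('scene0',U(x,-.055,.053)),proj('side0',U(x,-.055,.053)),proj(f,U(x,-.055,.053)))
print('grip',U(.05,.115,.05))
a=cv2.resize(im[200:280,260:400],(700,400),interpolation=cv2.INTER_CUBIC)
cv2.imwrite('pics/sc.png',a)
E
```

```text
[0.48507898 0.01913587 0.061     ] [0.65636479 0.06821091 0.061     ] 0.17817741122444014
ux [-0.27542797  0.96132171  0.        ] 105.98752022946515
O [0.62687671 0.00775056 0.        ] [0.62862881 0.00825256 0.061     ]
piv [ 0.60848192 -0.00792207] [ 0.60781531 -0.00615758  0.079     ] tip [0.49523332 0.14009107 0.079     ]
lever 0.37701730867766375 0.1845626500333502
fin shadow/dark cand
(583, 118) 0.09813338523005338 -0.05696942138286184
(517, 120) 0.10302584021847967 -0.03788335153359665
(610, 105) 0.0994933528853688 -0.06519072904823313
0.085 [343.64190627 232.74902379] [226.28955882 224.36401087] [478.34163923  61.94432738]
0.118 [350.91660333 225.44830204] [222.22444321 230.4934801 ] [472.73933953  18.55409903]
grip [0.50255332 0.02414243 0.05      ]
```

View pics/sc.png

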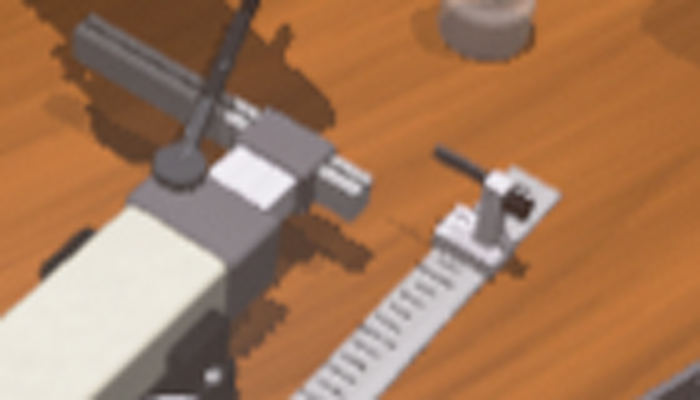

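The fin tip is at about (583,118) in the wrist crop and (438,152) in the scene crop. Both put the mark near unit x 0.098. Next I'll hover over the grip point with the jaws along unit x.

{"api": "arm_command", "payload": {
  "deltas": [
    {"claw":60,"travel":[1.2,0.2,2],"turn":10},
    {"claw":100,"travel":[2.4,0.35,5],"turn":20},
    {"claw":120,"travel":[2.4,0.35,8],"turn":30},
    {"claw":120,"travel":[2.4,0.35,9],"turn":40},
    {"claw":120,"travel":[2.4,0.35,9],"turn":50},
    {"claw":120,"travel":[2.4,0.35,9],"turn":60},
    {"claw":120,"travel":[2.4,0.35,9],"turn":70},
    {"claw":120,"travel":[2.4,0.35,9],"turn":74},
    {"claw":120,"travel":[2.4,0.35,9],"turn":74},
    {"claw":120,"travel":[2.4,0.35,9],"turn":74}
  ]
}}

```text
time_s: 1.4
ee_pos: [0.5034, 0.024, 0.1491]
eef_rot: [[0.961, 0.277, -0.0], [0.277, -0.961, 0.0], [-0.0, -0.0, -1.0]]
contact_force: [-0.9, 0.5, 0.3]
width: 0.53
finger_force: 0.0
```

```bash
python3 - <<'E'
from h import *
snap('wrist','wrist1');i=cv2.imread('pics/wrist1.png');cv2.imwrite('pics/w1c.png',cv2.resize(i,(800,600),interpolation=cv2.INTER_CUBIC))
s=bot.state();print(s['ee_pos'],np.round(s['eef_rot'],3),s['width'])
E
```

```text
[0.50338015 0.02401715 0.14916701] [[ 0.961  0.276 -0.   ]
 [ 0.276 -0.961 -0.   ]
 [-0.    -0.    -1.   ]] 0.5310600573690556
```

View pics/w1c.png

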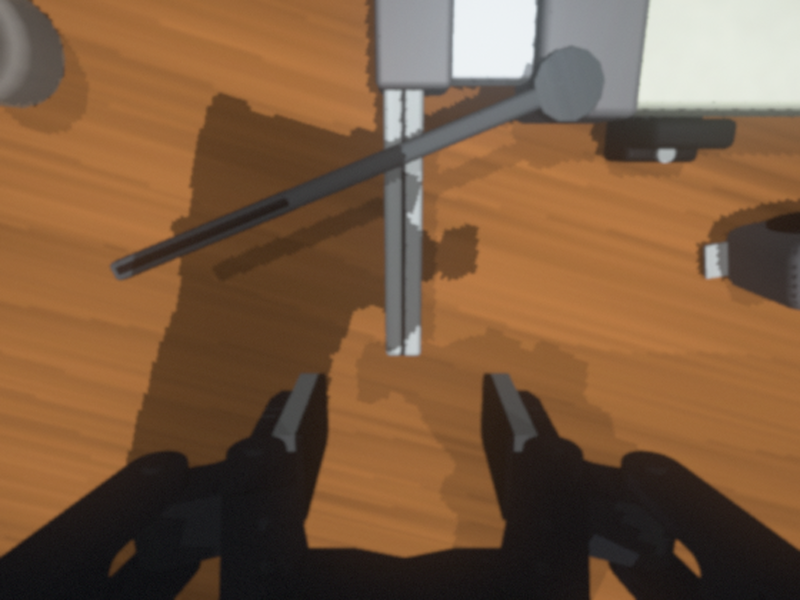

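The wrist view shows the foot vertical with its line at column 404 and its end at (404,355). The lever tip is at (118,270), and the tape (710,260) and jar (20,50) are both clear.

```bash
python3 - <<'E'
from h import *
f='wrist1'; w=lambda x,y,z:ray(f,x*.7,y*.7,z)
a=w(404,355,.061);b=w(404,110,.061);uy=(a-b)/np.linalg.norm(a-b);ux=np.array([uy[1],-uy[0],0])
print(np.degrees(np.arctan2(ux[1],ux[0])),'grip',a-.02*uy)
R=np.array(bot.state()['eef_rot']);t=np.array(bot.state()['ee_pos'])
g=a-.02*uy;g[2]=.04;print('delta tool cm',100*R.T@(g-t))
o=a-.135*uy-.05*ux;print('O',o)
for n,q in dict(tape=w(705,260,.06),jar=w(65,60,.06),jar0=w(65,60,0),tip=w(118,270,.079),piv=w(570,85,.079)).items():
  r=q-o;print(n,r@ux,r@uy)
E
```

```text
106.0803710429151 grip [0.5038626 0.0243315 0.061    ]
delta tool cm [ 0.05856782 -0.01593269 10.91668428]
O [0.6282124  0.00814113 0.061     ]
tape -0.08028086166299243 0.09124239960338197
jar 0.18263045323721525 0.0117270532191176
jar0 0.21821494108771183 0.002671609823970315
tip 0.16406233915335416 0.09149274951083491
piv -0.010126554886768729 0.02293928564904396
```

{"api": "arm_command", "payload": {
  "deltas": [
    {"claw":120,"travel":[0,0,4],"turn":0},
    {"claw":120,"travel":[0,0,8],"turn":0},
    {"claw":120,"travel":[0,0,10],"turn":0},
    {"claw":120,"travel":[0,0,10.9],"turn":0},
    {"claw":160,"travel":[0,0,10.9],"turn":0},
    {"claw":195,"travel":[0,0,10.9],"turn":0},
    {"claw":195,"travel":[0,0,10.9],"turn":0},
    {"claw":195,"travel":[0,0,10.9],"turn":0},
    {"claw":195,"travel":[0,0,10.9],"turn":0}
  ]
}}

```text
time_s: 2.58
ee_pos: [0.5037, 0.024, 0.0406]
eef_rot: [[0.961, 0.276, 0.001], [0.276, -0.961, 0.0], [0.001, 0.0, -1.0]]
contact_force: [-1.1, 0.2, -0.9]
width: 0.236
finger_force: 0.0
```

Now the pull. I'll draw it 4.6 cm, slowly at the end, then look.

{"api": "arm_command", "payload": {
  "deltas": [
    {"claw":195,"travel":[0,-0.4,0],"turn":0},
    {"claw":195,"travel":[0,-1,0],"turn":0},
    {"claw":195,"travel":[0,-1.6,0],"turn":0},
    {"claw":195,"travel":[0,-2.2,0],"turn":0},
    {"claw":195,"travel":[0,-2.8,0],"turn":0},
    {"claw":195,"travel":[0,-3.4,0],"turn":0},
    {"claw":195,"travel":[0,-4,0],"turn":0},
    {"claw":195,"travel":[0,-4.4,0],"turn":0},
    {"claw":195,"travel":[0,-4.6,0],"turn":0},
    {"claw":195,"travel":[0,-4.6,0],"turn":0},
    {"claw":195,"travel":[0,-4.6,0],"turn":0}
  ]
}}

```text
time_s: 3.95
ee_pos: [0.4913, 0.0674, 0.0405]
eef_rot: [[0.961, 0.275, 0.001], [0.275, -0.961, -0.002], [0.0, 0.002, -1.0]]
contact_force: [0.6, -4.7, 0.6]
width: 0.235
finger_force: 2.6
```

```bash
python3 - <<'E'
from h import *
s=bot.state();print(s['ee_pos'],s['contact_force'])
snap('wrist','wrist2');snap('scene','scene2');snap('side','side2')
i=cv2.imread('pics/wrist2.png')
j=cv2.imread('pics/scene2.png')[200:270,290:390]
k=cv2.imread('pics/side2.png')[190:270,180:280]
i=cv2.resize(i,(400,300));C=cv2.INTER_CUBIC
o=np.zeros((600,800,3),np.uint8);o[:300,:400]=i;o[300:580,:400]=cv2.resize(j,(400,280),interpolation=C);o[:320,400:]=cv2.resize(k,(400,320),interpolation=C);cv2.imwrite('pics/m2.png',o)
E
```

```text
[0.49125175 0.06739742 0.04047941] [ 0.63357002 -4.72619524  0.58661511]
```

View pics/m2.png

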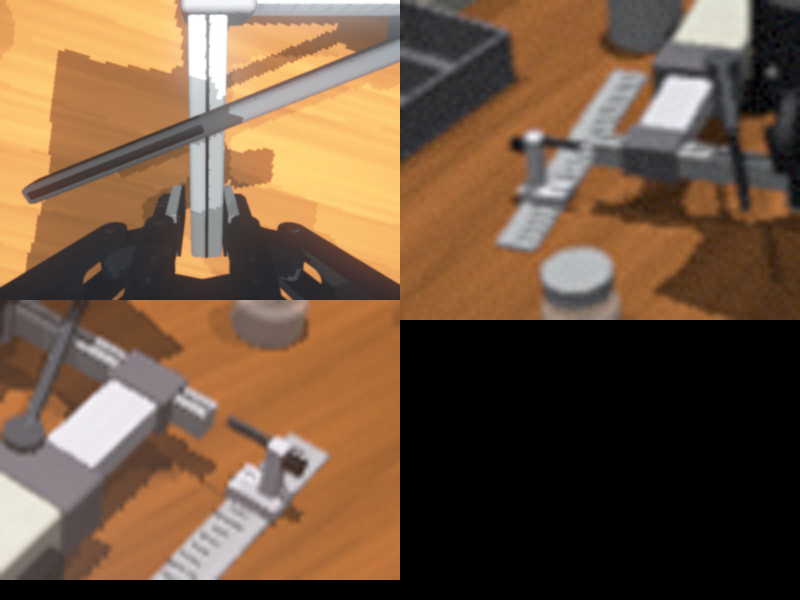

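The wrist view shows the bar between the fingers, with the lever still open. In the scene crop the tip at (230,420) is slightly beyond the foot line. I'll enlarge this for an exact comparison.

```bash
python3 - <<'E'
from h import *
C=cv2.INTER_CUBIC
j=cv2.imread('pics/scene2.png')[215:250,325:375]
k=cv2.imread('pics/side2.png')[210:250,200:250]
o=np.zeros((600,800,3),np.uint8);o[:280,:400]=cv2.resize(j,(400,280),interpolation=C);o[:320,400:]=cv2.resize(k,(400,320),interpolation=C)
i=cv2.imread('pics/wrist0.png')[25:65,450:530];o[320:520,:400]=cv2.resize(i,(400,200),interpolation=C)
cv2.imwrite('pics/m3.png',o)
E
```

```text
(no output)
```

View pics/m3.png

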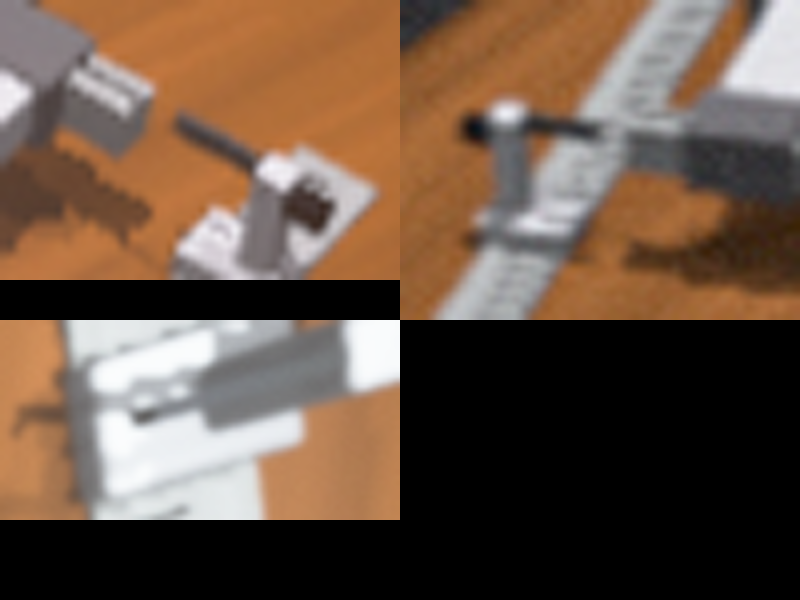

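```bash
python3 - <<'E'
from h import *
from scipy.optimize import least_squares as L
O=np.array([.6280,.0081,0]);a=np.radians(106.0);ux=np.array([np.cos(a),np.sin(a),0]);uy=np.array([-ux[1],ux[0],0])
U=lambda x,y,z:O+ux*x+uy*y+[0,0,z]
ob={'scene2':(347.5,230.25),'side2':(225.25,226.5),'wrist0':(477.6,44)}
s=L(lambda p:np.concatenate([proj(f,U(*p))-q for f,q in ob.items()]),[.1,-.055,.053]);print(s.x,s.fun.round(2))
for f,q in ob.items():
  r=ray(f,*q,.0530)-O;print(f,r@ux,r@uy)
print('barend scene pred',proj('scene2',U(.0931,-.045,.061)),'side',proj('side2',U(.0931,-.045,.061)), proj('side2',U(.0931-.008,-.045,.061)))
r=ray('scene2',342.5,228.1,.061)-O;print(r@ux,r@uy)
s=bot.state();r=np.array(s['ee_pos'])-O;print('tcp',r@ux,r@uy)
R=np.array(bot.state()['eef_rot'])
# foot line in wrist2, (207,215) in half-scale view
for q in((206,60),(207,250)):
  r=ray('wrist2',q[0]*1.4,q[1]*1.4,.061)-O;print('foot',r@ux,r@uy)
E
```

```text
[ 0.09842926 -0.05494341  0.0531684 ] [-0.47 -0.35 -0.95  0.23 -0.02  0.1 ]
scene2 0.09832749115488972 -0.05642000065750241
side2 0.09639135935172893 -0.05276021631197161
wrist0 0.09850329822065629 -0.05505450338659061
barend scene pred [342.84170914 226.99037193] side [227.91782031 223.9653722 ] [228.87432881 222.51007225]
0.08936098366144844 -0.04646392206483348
tcp 0.09472169855769702 0.11511136540820467
foot 0.0931188954587292 0.0391637868377997
foot 0.09224129842128606 0.13051572945447912
```

Three-view triangulation puts the mark at unit x 0.0984. The foot is at about 0.0928, so it needs another 5.6 mm.

{"api": "arm_command", "payload": {
  "deltas": [
    {"claw":195,"travel":[0,-0.3,0],"turn":0},
    {"claw":195,"travel":[0,-0.57,0],"turn":0},
    {"claw":195,"travel":[0,-0.57,0],"turn":0},
    {"claw":195,"travel":[0,-0.57,0],"turn":0},
    {"claw":195,"travel":[0,-0.57,0],"turn":0}
  ]
}}

```text
time_s: 4.72
ee_pos: [0.4896, 0.0731, 0.0404]
eef_rot: [[0.961, 0.275, 0.001], [0.275, -0.961, -0.001], [0.0, 0.002, -1.0]]
contact_force: [1.0, -4.4, 0.4]
width: 0.235
finger_force: 2.5
```

```bash
python3 - <<'E'
from h import *
C=cv2.INTER_CUBIC
snap('wrist','wrist3');snap('scene','scene3')
j=cv2.imread('pics/scene3.png')[210:250,325:375]
cv2.imwrite('pics/s3.png',cv2.resize(j,(750,600),interpolation=C))
O=np.array([.6280,.0081,0]);a=np.radians(106.0);ux=np.array([np.cos(a),np.sin(a),0]);uy=np.array([-ux[1],ux[0],0])
s=bot.state();r=np.array(s['ee_pos'])-O;print('tcp',r@ux,r@uy)
for n,x,y,z in(('line end',.0984,-.045,.061),('+x corner',.1064,-.045,.061),('-x corner',.0904,-.045,.061),('tip',.0984,-.055,.053)):
  p=proj('scene3',O+ux*x+uy*y+[0,0,z]);print(n,(p-[325,210])*15)
E
```

```text
tcp 0.10062443418245806 0.11511624892939624
line end [285.40560105 237.30705024]
+x corner [312.03605013 211.02323982]
-x corner [258.52545545 263.837307  ]
tip [330.47288524 299.43773554]
```

View pics/s3.png

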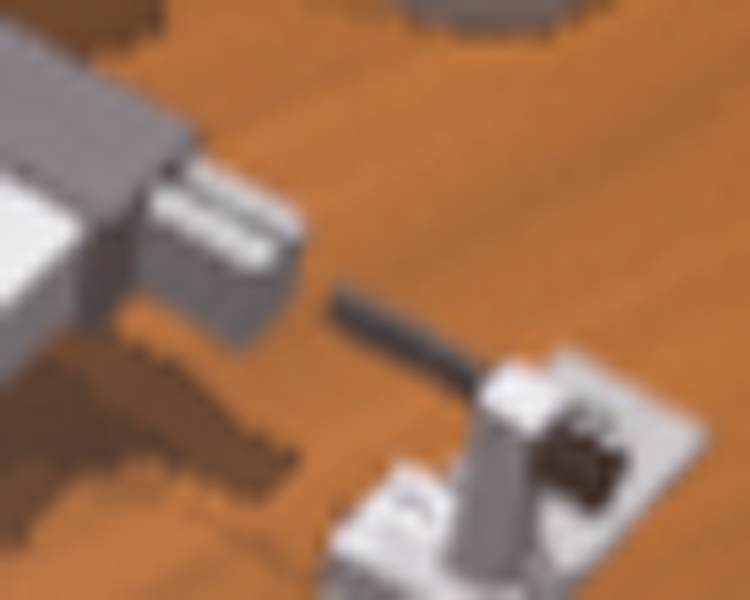

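The foot's line end (283,243) matches the prediction for the mark position to about 1 mm, and so does the fin tip (332,303). Next I'll sweep the lever by sliding inboard.

{"api": "arm_command", "payload": {
  "deltas": [
    {"claw":195,"travel":[0.4,-0.04,0],"turn":0},
    {"claw":195,"travel":[0.9,-0.04,0],"turn":0},
    {"claw":195,"travel":[1.4,-0.04,0],"turn":0},
    {"claw":195,"travel":[1.9,-0.04,0],"turn":0},
    {"claw":195,"travel":[2.4,-0.04,0],"turn":0},
    {"claw":195,"travel":[2.9,-0.04,0],"turn":0},
    {"claw":195,"travel":[3.4,-0.04,0],"turn":0},
    {"claw":195,"travel":[3.9,-0.04,0],"turn":0},
    {"claw":195,"travel":[4.4,-0.04,0],"turn":0},
    {"claw":195,"travel":[4.8,-0.04,0],"turn":0},
    {"claw":195,"travel":[5,-0.04,0],"turn":0},
    {"claw":195,"travel":[5,-0.04,0],"turn":0}
  ]
}}

```text
time_s: 6.32
ee_pos: [0.5347, 0.0865, 0.0391]
eef_rot: [[0.961, 0.275, -0.005], [0.275, -0.961, -0.003], [-0.006, 0.001, -1.0]]
contact_force: [-1.8, -5.6, -0.7]
width: 0.235
finger_force: 2.6
```

```bash
python3 - <<'E'
from h import *
snap('wrist','wrist4')
O=np.array([.6280,.0081,0]);a=np.radians(106.0);ux=np.array([np.cos(a),np.sin(a),0]);uy=np.array([-ux[1],ux[0],0])
s=bot.state();r=np.array(s['ee_pos'])-O;F=np.array(s['contact_force']);print('tcp',r@ux,r@uy,'F',F@ux,F@uy,s['finger_force'])
E
```

```text
tcp 0.10104537562945057 0.06803803836829117 F -5.777134492831883 3.273070172810812 2.561142146587372
```

View pics/wrist4.png

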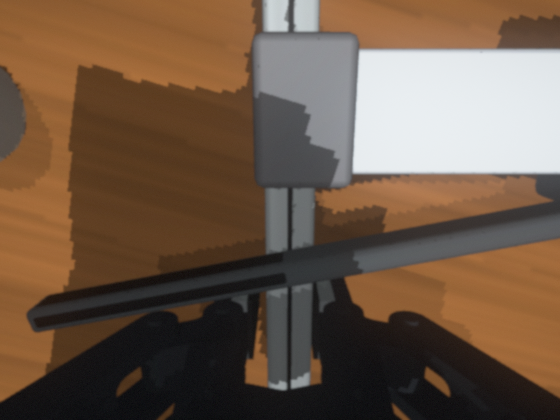

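The lever is riding against the fingers at about (250,280), roughly half swept, and the foot is still held at the mark. I'll continue.

{"api": "arm_command", "payload": {
  "deltas": [
    {"claw":195,"travel":[0.4,0,0],"turn":0},
    {"claw":195,"travel":[0.8,0,0],"turn":0},
    {"claw":195,"travel":[1.2,0,0],"turn":0},
    {"claw":195,"travel":[1.6,0,0],"turn":0},
    {"claw":195,"travel":[2,0,0],"turn":0},
    {"claw":195,"travel":[2.3,0,0],"turn":0},
    {"claw":195,"travel":[2.6,0,0],"turn":0},
    {"claw":195,"travel":[2.8,0,0],"turn":0},
    {"claw":195,"travel":[2.8,0,0],"turn":0},
    {"claw":195,"travel":[2.8,0,0],"turn":0}
  ]
}}

```text
time_s: 7.62
ee_pos: [0.5615, 0.0942, 0.039]
eef_rot: [[0.961, 0.275, -0.006], [0.275, -0.961, -0.003], [-0.006, 0.001, -1.0]]
contact_force: [-2.2, -5.0, -0.4]
width: 0.232
finger_force: 2.6
```

```bash
python3 - <<'E'
from h import *
snap('wrist','wrist5');snap('scene','scene5')
O=np.array([.6280,.0081,0]);a=np.radians(106.0);ux=np.array([np.cos(a),np.sin(a),0]);uy=np.array([-ux[1],ux[0],0])
s=bot.state();r=np.array(s['ee_pos'])-O;F=np.array(s['contact_force']);print('tcp',r@ux,r@uy,'F',F@ux,F@uy,s['finger_force'])
j=cv2.imread('pics/scene5.png')[210:250,325:375]
o=np.zeros((600,800,3),np.uint8);o[:300,:400]=cv2.resize(cv2.imread('pics/wrist5.png'),(400,300));o[:320,400:]=cv2.resize(j,(400,320),interpolation=cv2.INTER_CUBIC);cv2.imwrite('pics/m5.png',o)
E
```

```text
tcp 0.10107102393083027 0.040178208128294424 F -4.894603290837903 4.246030728599985 2.5866861641407013
```

View pics/m5.png

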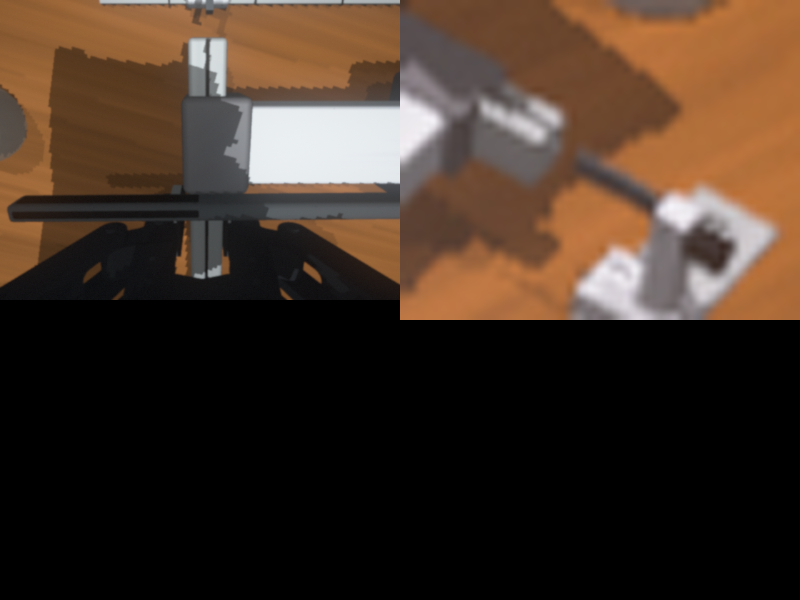

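The wrist view shows the lever nearly parallel to the leg, from (10,212) to (400,205). The fin tip at (208,10) is in line with the foot's line at (208,60). I'll push slightly more so it seats on the stop.

{"api": "arm_command", "payload": {
  "deltas": [
    {"claw":195,"travel":[0.1,0,0],"turn":0},
    {"claw":195,"travel":[0.2,0,0],"turn":0},
    {"claw":195,"travel":[0.3,0,0],"turn":0},
    {"claw":195,"travel":[0.3,0,0],"turn":0},
    {"claw":195,"travel":[0.3,0,0],"turn":0},
    {"claw":195,"travel":[0.3,0,0],"turn":0}
  ]
}}

```text
time_s: 8.48
ee_pos: [0.5626, 0.0945, 0.0389]
eef_rot: [[0.962, 0.275, -0.009], [0.275, -0.962, -0.004], [-0.01, 0.001, -1.0]]
contact_force: [-6.1, -6.8, 3.0]
width: 0.241
finger_force: 2.5
```

```bash
python3 - <<'E'
from h import *
snap('wrist','wrist6')
O=np.array([.6280,.0081,0]);a=np.radians(106.0);ux=np.array([np.cos(a),np.sin(a),0]);uy=np.array([-ux[1],ux[0],0])
s=bot.state();r=np.array(s['ee_pos'])-O;F=np.array(s['contact_force']);print('tcp',r@ux,r@uy,'F',F@ux,F@uy,s['finger_force'])
i=cv2.imread('pics/wrist6.png');cv2.imwrite('pics/w6.png',cv2.resize(i,(800,600),interpolation=cv2.INTER_CUBIC))
E
```

```text
tcp 0.1010840491563011 0.0390438828091629 F -4.835303502903675 7.973524418720975 2.5083784013986588
```

View pics/w6.png

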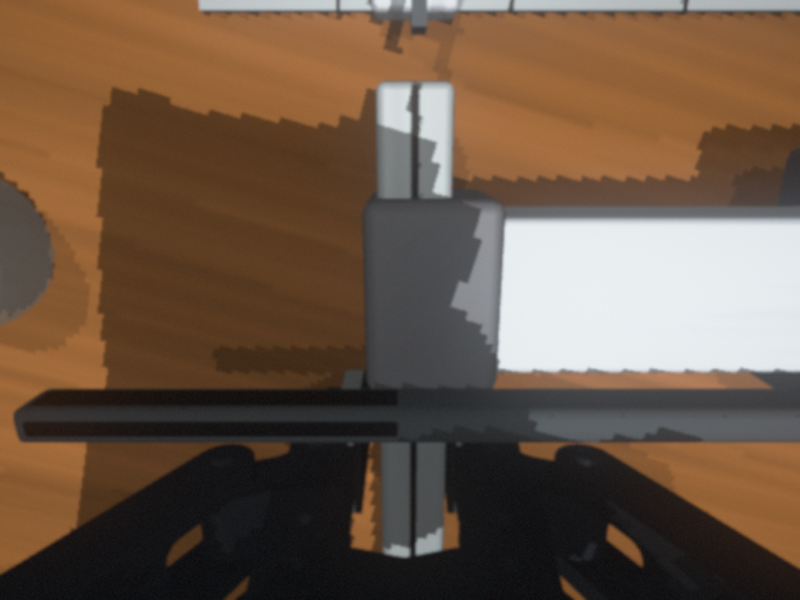

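The lever lies parallel to the leg (lower edge level at row 441) and the force is rising against the stop. The fin is at column 419 and the foot line at 415. One numeric check, then I'll hand in.

```bash
python3 - <<'E'
from h import *
O=np.array([.6280,.0081,0]);a=np.radians(106.0);ux=np.array([np.cos(a),np.sin(a),0]);uy=np.array([-ux[1],ux[0],0])
v=[]
for q,z in(((415,90),.061),((415,190),.061),((419,30),.053)):
  r=ray('wrist6',q[0]*.7,q[1]*.7,z)-O;v.append(r@ux);print(r@ux,r@uy)
if abs(v[0]-v[2])<.0025: print(bot.finish_job())
E
```

```text
0.09890147254397853 -0.04256612144651709
0.09879704137839597 -0.02309263468341795
0.0979832346257898 -0.05483353648325827
the job is handed in; nothing more can be done
None
```

The job is handed in: the foot is held about 1 mm from the mark, measured in the last wrist image, with the lever closed against its stop and the fingers still holding the foot against the spring.

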